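# Set up a cup-top drip filter on the scale

### The job

Set up a drip coffee on the scale, building it from the bottom up in this order: stand the short white cup in the middle of the scale's round pan, put the flanged steel filter on the cup, lower the press with its disc down into the filter until it rests on the filter's floor, then put the tall-knobbed lid over the press so that it sits flat on the filter's rim. Everything ends upright, seated and let go; leave the tall cup and the milk jug where they stand.

Things in the scene. Friction and masses are not known exactly. Their poses are not given: they have to be found in the camera images.
- scale: Low black kitchen scale, fixed to the counter, 100 x 120 mm and 18 mm high, with a round steel pan of 90 mm diameter in its middle; the pan's flat top is 22 mm above the counter. Origin: centre of the underside, under the centre of the pan; z up.
- cup: The short white ceramic cup without handle, straight-sided: outer diameter 64 mm, 72 mm high, wall 4 mm (mouth 56 mm), about 240 g, standing upright. Origin: centre of its underside; z up along its axis.
- filter: Steel filter chamber, open on top, upright, about 130 g. Origin: centre of its underside. Up along z: foot 44 mm in diameter from 0 to 8 mm; flange disc 84 mm in diameter, 8 to 11 mm; straight round chamber, 60 mm outer and 54 mm inner diameter, floor at 14 mm, rim at 52 mm. The foot goes into the cup's mouth, the flange rests on its rim: seated, its origin is 64 mm above the cup's.
- press: Steel press standing upright: a flat disc 46 mm in diameter and 4 mm thick with a plain round stem 12 mm in diameter rising from its centre; 75 mm high in all, about 70 g. Origin: centre of the disc's underside; z up along the stem. Seated, its origin is 14 mm above the filter's origin and the stem stands 37 mm above the filter's rim.
- lid: Steel lid like a top hat, upright, about 90 g. Origin: centre of its underside. Up along z: locating ring 46 mm in diameter, 0 to 6 mm; brim disc 66 mm in diameter, 6 to 9 mm; round knob 36 mm in diameter, closed top at 52 mm. Knob hollow from below (bore 30 mm, 48 mm deep), goes over the press's stem. Ring drops into the filter, brim rests on its rim: seated, origin 46 mm above the filter's.
- tall_cup: Bystander, leave alone: taller, wider white ceramic cup, 96 mm high, flaring from 58 mm at the foot to 76 mm at the rim, standing loose. Origin: centre of its underside.
- milk_jug: Bystander, leave alone: small round steel milk jug, 85 mm high, 76 mm in diameter, its handle reaching 68 mm from its axis, standing loose. Origin: centre of its underside.
Not all that is in view belongs to the job. What is shaped like the filter but yellow is not meant. What is shaped like the lid but pink is not meant.

How it is judged (in metres and radians):
On the way, in this order (a step that is already met when the one before it is completed fails the run):
1. the cup stands in the middle of the scale's pan, let go (horizontal distance between cup and scale below 0.015 m and z of cup in the frame of scale between 0.019 and 0.025 m and angle between cup's own z axis and vertical below 0.07 rad and linear speed of cup below 0.02 m/s and contact force between cup and the fingers below 0.3 N), for 0.2 s.
2. the filter sits on the cup, let go (horizontal distance between filter and cup below 0.009 m and z of filter in the frame of cup between 0.061 and 0.067 m and angle between filter's own z axis and vertical below 0.07 rad and linear speed of filter below 0.02 m/s and contact force between filter and the fingers below 0.3 N), for 0.2 s.
3. the press rests on the filter's floor, let go (horizontal distance between press and filter below 0.007 m and z of press in the frame of filter between 0.011 and 0.017 m and angle between press's own z axis and vertical below 0.07 rad and linear speed of press below 0.02 m/s and contact force between press and the fingers below 0.3 N), for 0.2 s.
4. the lid sits on the filter's rim over the press, let go (horizontal distance between lid and filter below 0.007 m and z of lid in the frame of filter between 0.043 and 0.049 m and angle between lid's own z axis and vertical below 0.07 rad and linear speed of lid below 0.02 m/s and contact force between lid and the fingers below 0.3 N), for 0.2 s.
At the end, for the whole second after the job is handed in: The cup stands on the pan within 15 mm of its centre; the filter is seated on the cup (within 9 mm of its axis), the press on the filter's floor (within 7 mm) and the lid on the filter's rim (within 7 mm), each within 3 mm of its seated height, tilted less than 0.07 rad, at rest and released (all of step 1 and all of step 2 and all of step 3 and all of step 4); the robot touches nothing.
It fails at once if the tall cup is moved more than 30 mm or tipped (distance of tall_cup from where it was at the start of the episode above 0.03 m or angle between tall_cup's own z axis and vertical above 0.3 rad).
It fails at once if the milk jug is moved more than 30 mm or tipped (distance of milk_jug from where it was at the start of the episode above 0.03 m or angle between milk_jug's own z axis and vertical above 0.3 rad).
It also fails if it takes over 128 s, if anything falls off the work surface, if the arm or the gripper's body presses on something with over 40 N, if the wrist force passes 120 N, or if a joint passes its speed limit or range.

### The arm

A 6-joint arm with a two-finger parallel gripper is mounted at the origin on the work surface. World frame = base frame: x ahead of the robot, y to its left, z up, the work surface at z = 0. Lengths are in mm, angles in rad, forces in N, time in s.
With the tool pointing down it reaches from about 400 to 925 mm from the base axis. Payload 12.5 kg.
Tool frame: the origin (TCP) lies at the very end of the fingers, on their centre line; the grasp point (between the pads) lies 19 mm behind it (env.tcp_to_grasp is the distance from the TCP to the grasp point, in mm); z points along the fingers, x is the direction in which the jaws open and shut, and the axes are right-handed (so a half turn about z gives the same grasp; the last joint's range is limited). The gripper opens to 95 mm and grips with 3 to 60 N. Pads are 20 mm wide; open, the fingers measure 119 mm over their backs; the gripper's body (75 mm by 180 mm) begins 59 mm behind the grasp point.
Start: joints at [-1.388, 0.491, 1.559, -0, 1.092, -0.106], TCP at [178.024, -599.128, 214.661] pointing down, gripper open.
Joint ranges: [-3.1, 3.1], [-0.84, 2.19], [0.05, 2.79], [-1.13, 4.28], [0.06, 2.93], [-2.69, 2.69]. Speed limits (rad/s): [2.22, 2.22, 2.79, 3.14, 3.14, 3.14].

### API

Orientations are given as [roll, pitch, yaw] about the fixed x, y, z axes, in that order (R = Rz(yaw) Ry(pitch) Rx(roll)).
In Python, from cell import env, vision, job gives the robot as it stands.
- The arm moves only by the shell command python3 -m pendant 'ROWS' [OPENING]. ROWS is JSON, a list of rows, each a list of 4 numbers: the shift along the tool's x, y, z in mm, then the turn about the tool's z in degrees. In form: [[tx, ty, tz, turn], ...]. A call has 1 to 8 rows; each row is the pose to reach, as a shift and turn from the pose measured when the call began, along the tool's axes at that moment; what a row does not reach only later rows make up. A row lasts 1/8 s, in which the tool goes at most 62.5 mm and 10.7 degrees, less where a joint would pass 70% of its speed; a pose out of reach is approached as far as the arm can. A call with a gripper value outside its range is refused whole. OPENING is the closure, from 0 (fully open) to 1 (shut), set as the call begins (- or left out, the last holds). The fingers move at their own pace and stop on an object; the grip force is fixed at half the most. Time passes only in rows, so rows that repeat a pose let the fingers close. It gives the time, the measured TCP pose, the force and the opening at its end, in the units of the state.
- env.state(): the state, without advancing time (a new reading comes with each control period).
- vision.read_camera(name): name is "scene" or "top"; returns a dict with "pixels" (420x560x3 uint8, red, green, blue), "intrinsics" (3x3 intrinsics, pixels), "k1" (the pictures are not rectified: a ray, as slopes to the right and down, at radius r is drawn at 1 + k1 r^2 times it, then the intrinsics apply), "R" (3x3) and "t" (3): a world point X has camera coordinates R X + t. Camera axes: x right, y down, z forward; pixel columns grow to the right and rows downward; lengths in mm; the calibration is good to about 2 mm. A picture is of the moment at which its call begins. There is no depth.
- job.job_done(): hands the job in, once; it reports no verdict.
Trained networks look in a picture, given as the dict that the camera call returned (one of the last four; its "shot" number tells which), for a name from the list of things; names that differ only in an ending like _2 or _b are one class to them, and where a whole thing is asked for, a point or a joint stands for the part that bears it (a point fixed in the world has none). Each returns a list of dicts, best first, with "confidence" (0 to 1); they miss things now and then, are a little off and sometimes report something else, mostly with a low value. They report only what shows in the picture. A call takes as long as a camera call. They do not tell look-alikes from the thing itself.
- vision.find_in(picture, query): "at" ([x, y, z] in mm, in the coordinates of the camera as it stood for that picture, good to about 4 mm: the middle of the surface that is visible of it).
- vision.regions_of(picture, query): "pixels" (420x560 bool, what is visible of it).
The state is a dict: "t": time; "joints": joint angles; "qvel": joint speeds; "tau": joint torques, N m; "eef_pos": TCP position; "tcp_rot": TCP orientation; "ft_force": force on the tool from outside, world axes, zero at the start; "moment": the same for the moment, N m; "opening": opening from 0.0 (shut) to 1.0 (fully open).
Only numpy, scipy, OpenCV 4.12 (cv2) and the standard library are available. Lean on these libraries where they do the work, as an engineer would, in place of code of your own. Each camera call takes 0.05 s, during which the arm holds its last target.

## Working session

There is one attempt and no reset: what is moved stays moved. The work goes in short steps, Python scripts to look and compute and a shell command to move; the robot and the scene stay as the last step left them, time stands still between calls to the robot, and variables do not carry over. Pictures are saved under pics/ and viewed, and the job is handed in when it is done.

```bash
ls; mkdir -p pics
cat > h.py <<'E'
import numpy as np, cv2
from cell import env, vision, job
def shot(cam,name):
    p=vision.read_camera(cam); cv2.imwrite(f'pics/{name}.png',p['pixels'][:,:,::-1]); return p
def w(p,at): return p['R'].T@(np.array(at)-p['t'])
def ray(p,u,v):
    K=np.array(p['intrinsics']);k=p['k1'];x=(u-K[0,2])/K[0,0];y=(v-K[1,2])/K[1,1]
    rd=np.hypot(x,y);r=rd
    for _ in range(30): r=rd/(1+k*r*r)
    s=r/rd if rd>0 else 1
    d=p['R'].T@np.array([x*s,y*s,1]); c=-p['R'].T@p['t']; return c,d
def atz(p,u,v,z):
    c,d=ray(p,u,v); return c+d*(z-c[2])/d[2]
def proj(p,X):
    c=p['R']@np.array(X,float)+p['t']; x,y=c[:2]/c[2]; s=1+p['k1']*(x*x+y*y);K=p['intrinsics']
    return K[0][0]*x*s+K[0][2],K[1][1]*y*s+K[1][2]
E
python3 - <<'E'
from h import *
s=env.state();print(s)
for cam in('scene','top'):
    p=shot(cam,cam+'0'); print(cam,p['intrinsics'],p['k1'],-np.array(p['R']).T@p['t'])
    for q in['scale','cup','filter','press','lid','tall_cup','milk_jug']:
        for d in vision.find_in(p,q): 
            X=w(p,d['at']);print(q,round(d['confidence'],2),X.round(0),np.round(proj(p,X)))
E
```

```text
pics
{'t': 0.0, 'joints': array([-1.38759261e+00,  4.91587257e-01,  1.55946845e+00, -1.47079803e-05,
        1.09168213e+00, -1.05616229e-01]), 'qvel': array([-0.00062325,  0.00056358, -0.00075405, -0.00022986, -0.0005575 ,
        0.00092031]), 'tau': array([ 9.59865101e-04, -6.12643433e+01, -2.58177763e+01,  6.92922994e-02,
        4.82746842e-02, -1.13828701e-04]), 'eef_pos': array([ 177.97638111, -598.86456954,  214.03799397]), 'tcp_rot': array([-3.14148490e+00,  1.14018249e-03, -1.28196953e+00]), 'ft_force': array([-0.28022379, -0.46293366, -0.66827271]), 'moment': array([-0.03961379, -0.00151415, -0.03453051]), 'opening': 1.0036615219922362}
scene [[390.96360737   0.         285.31337208]
 [  0.         390.96360737 209.35525858]
 [  0.           0.           1.        ]] -0.0013614978123350186 [997.29296973 466.94164735 640.15695759]
scale 0.73 [470.  27.  19.] [335. 209.]
cup 0.77 [ 621. -166.   47.] [233. 188.]
filter 0.84 [ 391. -258.   36.] [281. 141.]
filter 0.8 [ 270. -272.   31.] [309. 125.]
press 0.57 [423. 265.   2.] [433. 261.]
lid 0.92 [685.  16.  18.] [261. 252.]
lid 0.71 [851.   5.  19.] [189. 293.]
tall_cup 0.73 [604. 181.  66.] [347. 263.]
tall_cup 0.43 [421. 268.   3.] [435. 261.]
tall_cup 0.35 [467.  26.  22.] [336. 207.]
tall_cup 0.33 [ 608. -361.   56.] [195. 149.]
milk_jug 0.67 [ 607. -357.   55.] [196. 150.]
top [[421.14540645   0.         275.75453083]
 [  0.         421.14540645 211.78969494]
 [  0.           0.           1.        ]] 0.04383269792233588 [ 439.29984302  -20.49594144 1114.8449593 ]
cup 0.93 [ 625. -185.   25.] [329. 188.]
filter 0.95 [ 391. -264.   14.] [358. 279.]
filter 0.77 [ 257. -283.   13.] [365. 332.]
press 0.63 [422. 265.   0.] [155. 261.]
lid 0.98 [674.   6.  10.] [257. 168.]
lid 0.64 [842.  -6.   6.] [264. 108.]
tall_cup 0.74 [612. 184.  49.] [186. 187.]
milk_jug 0.71 [ 603. -385.   38.] [407. 198.]
```

View pics/scene0.png

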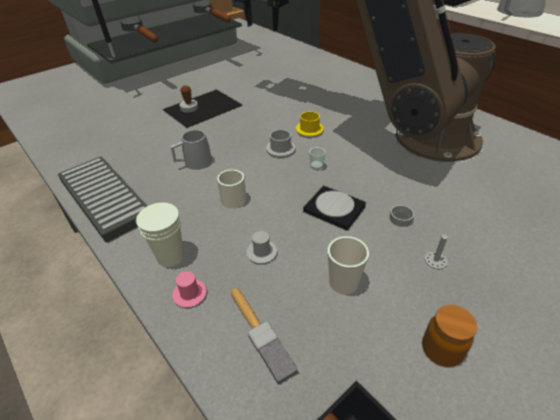

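View pics/top0.png

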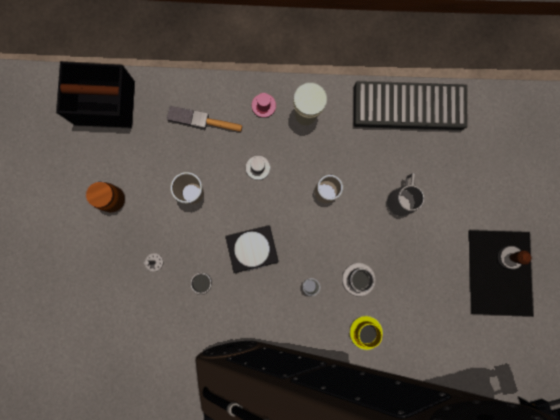

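The wide scene view shows the cup (233,188), steel filter (281,141), scale (335,207), steel lid (261,248), press (437,258), and the yellow (310,122) and pink (188,290) decoys. I'll fit model silhouettes in both cameras.

```bash
cat >> h.py <<'E'
PROF={'cup':[(0,32),(72,32)],'filter':[(0,22),(8,22),(8,42),(11,42),(11,30),(52,30)],'press':[(0,23),(4,23),(4,6),(75,6)],
'lid':[(6,33),(9,33),(9,18),(52,18)],'pan':[(22,45),(22,45)],'tall_cup':[(0,29),(96,38)],'milk_jug':[(0,38),(85,38)]}
A=np.linspace(0,2*np.pi,48)
def sil(p,name,x,y,z0=0,S=4):
    m=np.zeros((420*S,560*S),np.uint8); P=PROF[name]
    for a,b in zip(P[:-1],P[1:]):
        pts=[proj(p,(x+r*np.cos(t),y+r*np.sin(t),z0+h)) for h,r in(a,b) for t in A]
        c=cv2.convexHull(((np.array(pts)+.5)*S).astype(np.float32)); cv2.fillConvexPoly(m,c.astype(np.int32),1)
    return cv2.resize(m.astype(np.float32),(560,420),interpolation=cv2.INTER_AREA)
from scipy.optimize import minimize
def fit(p,name,mask,x,y,z0=0):
    mask=mask.astype(np.float32)
    def f(v):
        s=sil(p,name,v[0],v[1],z0); return 1-np.minimum(s,mask).sum()/np.maximum(s,mask).sum()
    r=minimize(f,[x,y],method='Nelder-Mead',options=dict(initial_simplex=[[x,y],[x+8,y],[x,y+8]],xatol=.2,fatol=1e-4,maxiter=60))
    return r.x,1-r.fun
E
python3 - <<'E'
from h import *
g={'cup':(625,-180),'filter':(391,-262),'press':(422,265),'lid':(680,10),'tall_cup':(608,183),'milk_jug':(603,-375)}
for cam in('scene','top'):
    p=vision.read_camera(cam)
    for q in g:
        for d in vision.regions_of(p,q):
            m=d['pixels'];v,u=np.nonzero(m)
            X=atz(p,u.mean(),v.mean(),20)
            if np.hypot(X[0]-g[q][0],X[1]-g[q][1])>60: continue
            r,i=fit(p,q,m,*g[q]); print(cam,q,round(d['confidence'],2),m.sum(),r.round(1),round(i,3))
    # pan: bright
    im=p['pixels'].astype(int); u0,v0=map(int,proj(p,(468,27,22)))
    print(im[v0,u0])
    for d in vision.regions_of(p,'scale'):
        m=d['pixels']&(im.sum(2)>300); v,u=np.nonzero(m);X=atz(p,u.mean(),v.mean(),20)
        if np.hypot(X[0]-468,X[1]-27)<60: print(cam,'pan',d['confidence'],*fit(p,'pan',m,468,27))
    m=np.zeros((420,560),np.uint8); fm=(im[:,:,:3].min(2)>140).astype(np.uint8)
    n,l=cv2.connectedComponents(fm); L=l[v0,u0]
    if L: print(cam,'pan thr',(l==L).sum(),*fit(p,'pan',l==L,468,27))
E
```

```text
scene cup 0.59 932 [ 617.4 -178.7] 0.944
scene filter 0.63 594 [ 388.2 -265.6] 0.954
scene press 0.87 434 [416.1 266.7] 0.912
scene lid 0.8 669 [674.8   6.1] 0.906
scene tall_cup 0.63 1869 [602.3 176.6] 0.954
scene milk_jug 0.81 1189 [ 596.9 -377. ] 0.846
[174 175 166]
scene pan 0.57 [458.79438525  14.33686393] 0.9576950669288635
scene pan thr 709 [457.92455328  14.54532826] 0.9294049739837646
top cup 0.91 588 [ 620.8 -178.2] 0.932
top filter 0.72 894 [ 391.3 -266.4] 0.939
top press 0.62 266 [418.5 265.6] 0.912
top lid 0.83 469 [678.2   5.1] 0.947
top tall_cup 0.71 825 [603.7 175.5] 0.959
top milk_jug 0.6 910 [ 599.6 -374.5] 0.793
[180 181 179]
top pan 0.88 [460.2199499  13.4315024] 0.9702838063240051
top pan thr 899 [460.5414882   14.19437026] 0.9306418299674988
```

```bash
cat >> h.py <<'E'
from scipy.spatial.transform import Rotation as Ro
def go(*targets):
    s=env.state(); R=Ro.from_euler('xyz',s['tcp_rot'])
    print('tcp',s['eef_pos'].round(1),s['tcp_rot'].round(3),'op',round(float(s['opening']),3),'F',s['ft_force'].round(1),'t',s['t'])
    for t in targets: print(t,'->',R.inv().apply(np.array(t,float)-s['eef_pos']).round(1))
E
python3 -c "
from h import *
go((619,-178.5,214),(619,-178.5,150))"
```

```text
tcp [ 178.  -599.1  214.7] [ 3.142 -0.    -1.282] op 1.0 F [-0.6 -0.6  0.1] t 1.6
(619, -178.5, 214) -> [-277.6 -542.5    0.6]
(619, -178.5, 150) -> [-277.6 -542.5   64.6]
```

```bash
python3 -m pendant '[[-28,-54,0,0],[-56,-108,0,0],[-84,-163,0,0],[-112,-217,0,0],[-140,-271,0,0],[-167,-325,0,0],[-195,-380,0,0],[-222,-434,0,0]]' 0
python3 -c "
from h import *
go((619,-178.5,214),(619,-178.5,110))"
```

```text
t: 2.6
eef_pos: [532.2, -261.1, 214.8]
tcp_rot: [-3.141, -0.0, -1.282]
ft_force: [0.6, -0.3, -0.4]
opening: 1.0
tcp [ 532.2 -261.1  214.8] [-3.141 -0.    -1.282] op 1.0 F [ 0.6 -0.3 -0.4] t 2.6
(619, -178.5, 214) -> [ -54.5 -106.8    0.8]
(619, -178.5, 110) -> [ -54.5 -106.7  104.8]
```

```bash
python3 -m pendant '[[-25,-50,0,0],[-54,-107,0,0],[-54.5,-107,40,0],[-54.5,-107,80,0],[-54.5,-107,105,0],[-54.5,-107,105,0]]'
python3 -c "
from h import *
go((619,-178.5,35));
shot('top','t1');p=shot('scene','s1')
for d in vision.regions_of(p,'cup'): print(d['confidence'],fit(p,'cup',d['pixels'],619,-178))
"
```

```text
t: 3.35
eef_pos: [618.5, -178.1, 108.2]
tcp_rot: [3.139, 0.002, -1.282]
ft_force: [0.7, 0.1, 0.7]
opening: 0.996
tcp [ 618.5 -178.1  108.2] [ 3.139e+00  2.000e-03 -1.282e+00] op 0.996 F [0.7 0.1 0.7] t 3.35
(619, -178.5, 35) -> [ 0.6 -0.5 73.2]
0.78 (array([ 618.26539612, -179.57183075]), np.float64(0.9484542608261108))
0.25 (array([ 619., -178.]), np.float64(0.0))
```

View pics/s1.png

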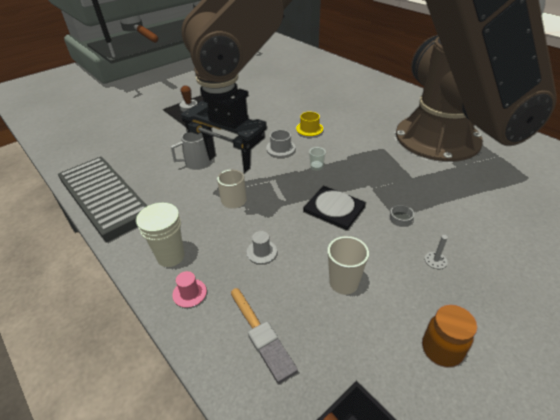

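The picture shows the open fingers, near (190,130) and (248,155), straddling the cup at (233,188). Next I lower and grip.

```bash
python3 -m pendant '[[0,0,20,0],[0,0,40,0],[0,0,60,0],[0,0,73,0],[0,0,73,0]]'
python3 -m pendant '[[0,0,0,0],[0,0,0,0],[0,0,0,0],[0,0,0,0],[0,0,0,0],[0,0,0,0]]' 1
python3 -m pendant '[[0,0,-20,0],[0,0,-40,0],[0,0,-60,0],[0,0,-80,0],[0,0,-80,0]]'
python3 -c "
from h import *
p=shot('top','t2');shot('scene','s2')
for d in vision.regions_of(p,'cup'): print(d['confidence'],d['pixels'].sum(),fit(p,'cup',d['pixels'],619,-178,80))
go((459.5,14,115),(459.5,14,60))
"
```

```text
t: 4.12
eef_pos: [620.0, -178.9, 38.2]
tcp_rot: [-3.14, -0.001, -1.282]
ft_force: [-0.5, 0.0, -0.1]
opening: 1.002
t: 4.88
eef_pos: [620.2, -179.0, 38.6]
tcp_rot: [-3.14, -0.002, -1.282]
ft_force: [-0.2, -0.5, 5.2]
opening: 0.669
t: 5.5
eef_pos: [620.5, -179.0, 120.5]
tcp_rot: [-3.137, -0.004, -1.282]
ft_force: [-0.1, -0.0, -2.9]
opening: 0.671
tcp [ 619.6 -178.7  118. ] [-3.141e+00 -1.000e-03 -1.282e+00] op 0.667 F [-0.3 -0.4 -3.5] t 5.65
(459.5, 14, 115) -> [-230.3   98.6    2.6]
(459.5, 14, 60) -> [-230.4   98.6   57.6]
```

View pics/s2.png

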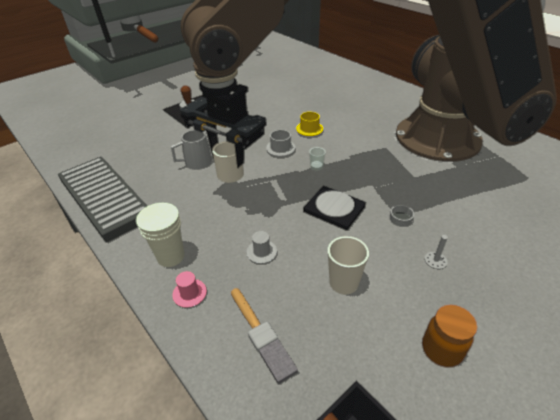

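```bash
python3 -m pendant '[[-46,20,0,0],[-92,39,0,0],[-138,59,0,0],[-184,79,0,0],[-220,94,0,0],[-230,98.5,10,0],[-230,98.5,30,0],[-230,98.5,40,0]]'
python3 -m pendant '[[0,0,0,0]]'
python3 -c "
from h import *
p=shot('top','t3')
for q in ('cup',):
  for cam in ('top','scene'):
    p=shot(cam,cam+'3')
    z=env.state()['eef_pos'][2]-38.5
    for d in vision.regions_of(p,q): print(cam,d['confidence'],d['pixels'].sum(),fit(p,'cup',d['pixels'],459,14,z))
go((459.5,14,63),(459.5,14,60))
"
```

```text
t: 6.65
eef_pos: [459.7, 13.5, 76.3]
tcp_rot: [3.141, -0.001, -1.282]
ft_force: [0.5, 0.5, -2.6]
opening: 0.671
t: 6.78
eef_pos: [459.7, 13.2, 75.4]
tcp_rot: [3.14, 0.0, -1.283]
ft_force: [-0.0, 0.5, -2.8]
opening: 0.669
scene 0.69 973 (array([456.777771  ,  13.17565918]), np.float64(0.8911049962043762))
tcp [460.   13.3  76.7] [-3.141e+00 -1.000e-03 -1.282e+00] op 0.67 F [ 0.6  0.  -2.1] t 7.025
(459.5, 14, 63) -> [-0.8  0.3 13.7]
(459.5, 14, 60) -> [-0.8  0.3 16.7]
```

View pics/scene3.png

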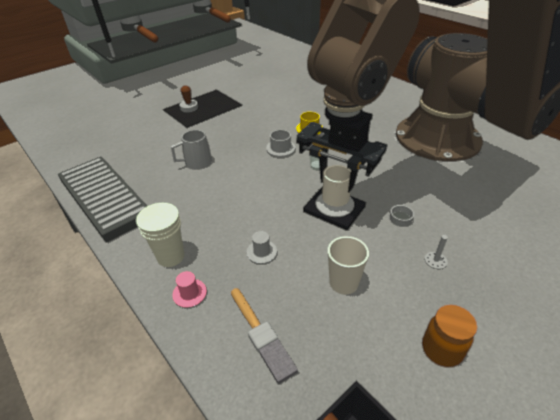

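The cup, at (336,188), hangs centred over the pan. The scene-camera fit also agrees with the pan within 2 mm. I lower it, then release.

```bash
python3 -m pendant '[[-0.5,0,5,0],[-0.5,0,10,0],[-0.5,0,13,0],[-0.5,0,15,0],[-0.5,0,16,0],[-0.5,0,16,0]]'
python3 -m pendant '[[0,0,0,0],[0,0,0,0]]'
```

```text
t: 7.78
eef_pos: [459.9, 13.8, 60.7]
tcp_rot: [-3.141, -0.001, -1.282]
ft_force: [-0.2, 0.1, -2.8]
opening: 0.675
t: 8.02
eef_pos: [459.9, 13.8, 60.7]
tcp_rot: [-3.141, -0.001, -1.282]
ft_force: [0.6, -0.4, -2.6]
opening: 0.67
```

```bash
python3 -m pendant '[[0,0,0.7,0],[0,0,1.4,0],[0,0,1.4,0]]'
```

```text
t: 8.4
eef_pos: [459.9, 13.8, 60.4]
tcp_rot: [-3.14, -0.001, -1.282]
ft_force: [-4.7, -0.2, 18.1]
opening: 0.671
```

Contact. Release and rise.

```bash
python3 -m pendant '[[0,0,0,0],[0,0,0,0],[0,0,0,0],[0,0,0,0]]' 0
python3 -m pendant '[[0,0,-20,0],[0,0,-50,0],[0,0,-90,0],[0,0,-130,0],[0,0,-130,0]]'
python3 -c "
from h import *
go((390,-266,190),(390,-266,80))
"
```

```text
t: 8.9
eef_pos: [459.9, 13.8, 60.3]
tcp_rot: [-3.14, -0.001, -1.282]
ft_force: [-0.0, -0.6, 0.6]
opening: 0.986
t: 9.52
eef_pos: [460.7, 13.8, 192.6]
tcp_rot: [-3.136, -0.003, -1.282]
ft_force: [-0.5, -0.8, -0.5]
opening: 1.001
tcp [460.7  13.8 192.6] [-3.136e+00 -3.000e-03 -1.282e+00] op 1.001 F [-0.5 -0.8 -0.5] t 9.525
(390, -266, 190) -> [248.1 147.4   2.5]
(390, -266, 80) -> [247.8 148.1 112.5]
```

```bash
python3 -m pendant '[[45,27,0,0],[90,54,0,0],[135,80,0,0],[180,107,0,0],[225,134,0,0],[248,147,30,0],[248,147,70,0],[248,147,110,0]]'
python3 -m pendant '[[0,0,0,0]]'
python3 -c "
from h import *
for cam in ('top','scene'):
    p=shot(cam,cam+'4')
    for d in vision.regions_of(p,'cup'): print(cam,d['confidence'],d['pixels'].sum(),fit(p,'cup',d['pixels'],459,14,22))
    for d in vision.regions_of(p,'filter'): print(cam,d['confidence'],d['pixels'].sum(),fit(p,'filter',d['pixels'],390,-266,0))
go((390,-266,15))
"
```

```text
t: 10.52
eef_pos: [390.4, -266.0, 80.5]
tcp_rot: [-3.136, -0.002, -1.283]
ft_force: [1.0, 0.4, -0.7]
opening: 0.998
t: 10.65
eef_pos: [389.1, -264.9, 77.9]
tcp_rot: [-3.139, 0.003, -1.284]
ft_force: [-1.1, 0.6, -0.1]
opening: 1.001
top 0.81 555 (array([461.59236789,  14.81360006]), np.float64(0.9512274861335754))
top 0.53 165 (array([ 434.38162231, -256.73846436]), np.float64(0.198900043964386))
scene 0.86 1045 (array([457.72274971,  15.37050724]), np.float64(0.9642006158828735))
scene 0.91 483 (array([ 390., -266.]), np.float64(0.0))
scene 0.57 566 (array([ 388.78131104, -266.07736206]), np.float64(0.927319347858429))
tcp [ 390.9 -266.2   81.7] [-3.135 -0.004 -1.283] op 1.0 F [0.8 0.4 0.6] t 10.95
(390, -266, 15) -> [-0.8  1.2 66.7]
```

View pics/scene4.png

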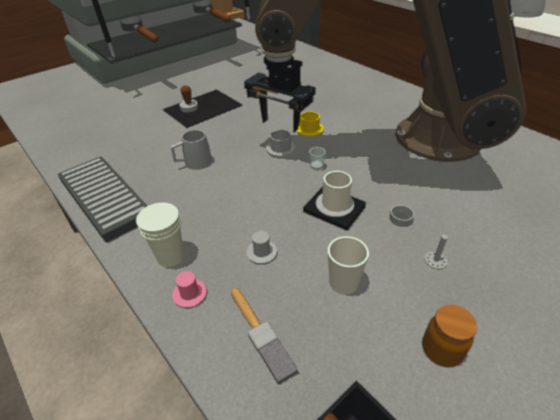

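Cup stands on the pan at about (459.8,14). Fingers at (265,108) and (296,115) straddle the steel filter at (281,142).

```bash
python3 -m pendant '[[-0.8,1,20,0],[-0.8,1,40,0],[-0.8,1,58,0],[-0.8,1,63,0],[-0.8,1,64,0],[-0.8,1,64,0]]'
python3 -m pendant '[[0,0,0,0],[0,0,0,0],[0,0,0,0],[0,0,0,0],[0,0,0,0],[0,0,0,0]]' 1
python3 -c "
from h import *
go()"
python3 -m pendant '[[0,0,-20,0],[0,0,-50,0],[0,0,-90,0],[0,0,-130,0],[0,0,-140,0],[0,0,-140,0]]'
python3 -c "
from h import *
for cam in ('top','scene'):
    p=shot(cam,cam+'5')
go((459.9,13.8,160),(459.9,13.8,120))
"
```

```text
t: 11.7
eef_pos: [390.5, -266.1, 18.3]
tcp_rot: [-3.135, -0.005, -1.283]
ft_force: [0.0, 0.1, -0.8]
opening: 1.001
t: 12.45
eef_pos: [390.6, -266.2, 18.4]
tcp_rot: [-3.134, -0.006, -1.283]
ft_force: [-0.1, -0.9, 1.1]
opening: 0.631
tcp [ 390.6 -266.2   18.4] [-3.134 -0.006 -1.283] op 0.631 F [-0.1 -0.9  1.1] t 12.45
t: 13.2
eef_pos: [389.2, -265.6, 158.1]
tcp_rot: [-3.134, -0.006, -1.283]
ft_force: [0.1, -0.5, -1.7]
opening: 0.629
tcp [ 388.9 -265.4  157.1] [-3.135 -0.004 -1.283] op 0.634 F [ 0.2 -0.4 -2.8] t 13.3
(459.9, 13.8, 160) -> [-247.6 -147.3   -2.9]
(459.9, 13.8, 120) -> [-247.7 -147.1   37.1]
```

View pics/scene5.png

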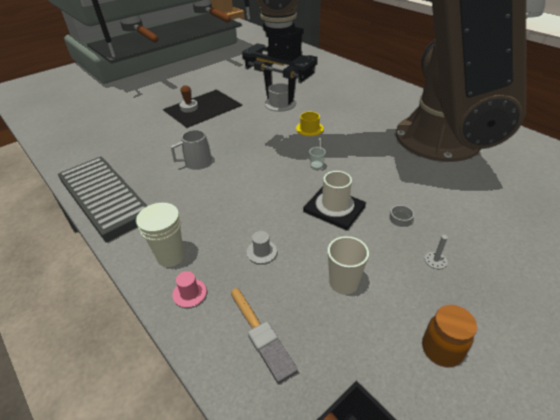

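```bash
python3 -m pendant '[[-45,-27,0,0],[-90,-54,0,0],[-135,-81,0,0],[-180,-107,0,0],[-220,-131,0,0],[-247.5,-147,0,0],[-247.5,-147,15,0],[-247.5,-147,30,0]]'
python3 -m pendant '[[0,0,0,0]]'
python3 -c "
from h import *
go((459.9,13.8,112),(459.9,13.8,104.4))
for cam in ('top','scene'):
    p=shot(cam,cam+'6')
    z=env.state()['eef_pos'][2]-18.4
    for d in vision.regions_of(p,'filter'): print(cam,d['confidence'],d['pixels'].sum(),fit(p,'filter',d['pixels'],460,14,z))
    for d in vision.regions_of(p,'cup'): print(cam,d['confidence'],d['pixels'].sum(),fit(p,'cup',d['pixels'],460,14,22))
go((459.9,13.8,112),(459.9,13.8,104.4))
"
```

```text
t: 14.3
eef_pos: [459.3, 14.2, 125.3]
tcp_rot: [-3.138, -0.003, -1.282]
ft_force: [0.2, -0.1, -1.0]
opening: 0.633
t: 14.42
eef_pos: [458.4, 14.4, 123.5]
tcp_rot: [-3.141, -0.001, -1.282]
ft_force: [-0.4, 0.4, -1.3]
opening: 0.633
tcp [458.4  14.4 123.5] [-3.141e+00 -1.000e-03 -1.282e+00] op 0.633 F [-0.4  0.4 -1.3] t 14.425
(459.9, 13.8, 112) -> [ 1.  -1.3 11.5]
(459.9, 13.8, 104.4) -> [ 1.  -1.3 19.1]
top 0.83 854 (array([460.,  14.]), np.float64(0.0))
scene 0.65 887 (array([457.16820145,  16.13755226]), np.float64(0.8298320770263672))
scene 0.46 38 (array([460.,  14.]), np.float64(0.0))
scene 0.58 794 (array([460.62162781,  17.86884308]), np.float64(0.7311410903930664))
tcp [459.5  14.1 125.6] [-3.137e+00 -3.000e-03 -1.282e+00] op 0.63 F [-0.3 -0.2 -2. ] t 14.725
(459.9, 13.8, 112) -> [ 0.4 -0.3 13.6]
(459.9, 13.8, 104.4) -> [ 0.4 -0.2 21.2]
```

View pics/scene6.png

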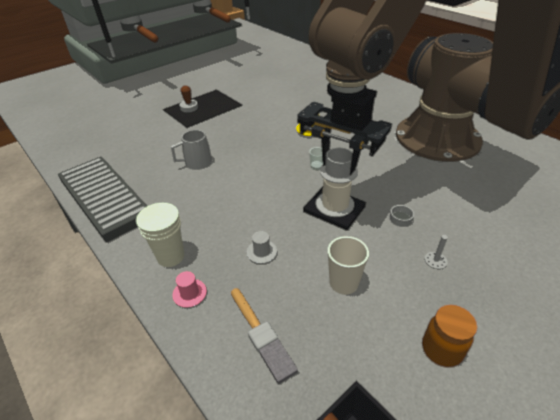

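The filter (339,165) hangs coaxial above the cup (336,190). Lower.

```bash
python3 -m pendant '[[0.4,-0.3,5,0],[0.4,-0.3,10,0],[0.4,-0.3,15,0],[0.4,-0.3,18,0],[0.4,-0.3,20,0],[0.4,-0.3,20,0]]'
python3 -m pendant '[[0,0,0,0]]'
```

```text
t: 15.48
eef_pos: [460.0, 13.8, 105.5]
tcp_rot: [-3.137, -0.003, -1.282]
ft_force: [0.7, -0.3, -1.8]
opening: 0.634
t: 15.6
eef_pos: [460.0, 13.8, 105.6]
tcp_rot: [-3.137, -0.003, -1.282]
ft_force: [0.0, 0.2, -1.3]
opening: 0.632
```

```bash
python3 -m pendant '[[0,0,0.6,0],[0,0,1.2,0],[0,0,1.5,0],[0,0,1.5,0]]'
```

```text
t: 16.1
eef_pos: [460.1, 13.8, 104.4]
tcp_rot: [-3.137, -0.003, -1.282]
ft_force: [-1.7, -0.8, 5.3]
opening: 0.626
```

```bash
python3 -m pendant '[[0,0,0,0],[0,0,0,0],[0,0,0,0],[0,0,0,0]]' 0
python3 -m pendant '[[0,0,-20,0],[0,0,-50,0],[0,0,-90,0],[0,0,-90,0]]'
python3 -c "
from h import *
go((417.5,266,195),(417.5,266,100))
for cam in ('top','scene'):
    p=shot(cam,cam+'7')
"
```

```text
t: 16.6
eef_pos: [460.1, 13.8, 104.4]
tcp_rot: [-3.137, -0.003, -1.282]
ft_force: [-0.5, 0.7, -0.1]
opening: 0.977
t: 17.1
eef_pos: [460.6, 13.8, 196.5]
tcp_rot: [-3.132, -0.005, -1.282]
ft_force: [-0.2, 0.1, -0.0]
opening: 0.997
tcp [460.6  13.8 196.5] [-3.132 -0.005 -1.282] op 0.997 F [-0.2  0.1 -0. ] t 17.1
(417.5, 266, 195) -> [-254.   -30.5    0.5]
(417.5, 266, 100) -> [-254.5  -29.6   95.5]
```

View pics/scene7.png

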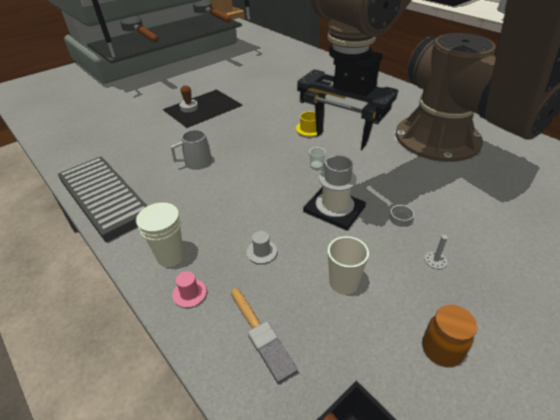

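Filter is seated on the cup (338,175). Next the press.

```bash
python3 -m pendant '[[-50,-6,0,0],[-100,-12,0,0],[-150,-18,0,0],[-200,-24,0,0],[-240,-29,0,0],[-254,-30,20,0],[-254,-30,60,0],[-254,-30,90,0]]'
python3 -m pendant '[[0,0,0,0]]'
python3 -c "
from h import *
for cam in ('top','scene'):
    p=shot(cam,cam+'8')
    for d in vision.regions_of(p,'press'): print(cam,d['confidence'],d['pixels'].sum(),fit(p,'press',d['pixels'],418,266,0))
    for d in vision.regions_of(p,'filter'): print(cam,d['confidence'],d['pixels'].sum(),fit(p,'filter',d['pixels'],460,14,86))
go((417.5,266,46))
"
```

```text
t: 18.2
eef_pos: [415.3, 265.7, 100.9]
tcp_rot: [-3.139, -0.004, -1.281]
ft_force: [-0.4, 0.1, -0.3]
opening: 1.002
t: 18.32
eef_pos: [413.9, 265.0, 98.4]
tcp_rot: [3.138, -0.005, -1.281]
ft_force: [0.5, 0.2, -0.4]
opening: 1.001
top 0.47 107 (array([417.86132812, 274.09472656]), np.float64(0.3952897787094116))
top 0.39 959 (array([418., 266.]), np.float64(0.0))
top 0.9 963 (array([460.28225708,  15.18714905]), np.float64(0.9724449515342712))
top 0.64 913 (array([460.,  14.]), np.float64(0.0))
scene 0.9 386 (array([416.76733398, 267.51940918]), np.float64(0.8454782366752625))
scene 0.92 1074 (array([457.72113591,  15.03649154]), np.float64(0.9553514719009399))
scene 0.65 546 (array([460.,  14.]), np.float64(0.0))
scene 0.37 424 (array([460.,  14.]), np.float64(0.0))
tcp [415.7 265.8 101.8] [-3.138e+00 -3.000e-03 -1.282e+00] op 1.001 F [ 0.4 -0.5 -0.1] t 18.625
(417.5, 266, 46) -> [ 0.1 -1.6 55.8]
```

View pics/scene8.png

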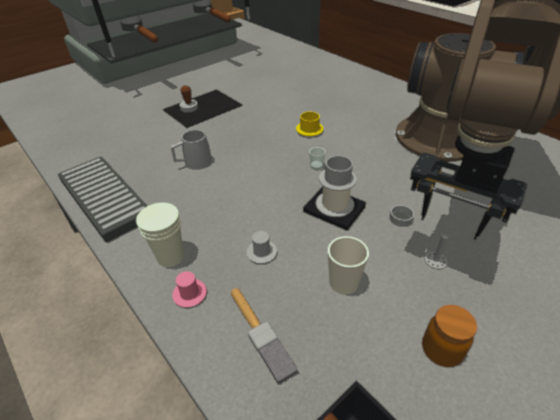

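View pics/top8.png

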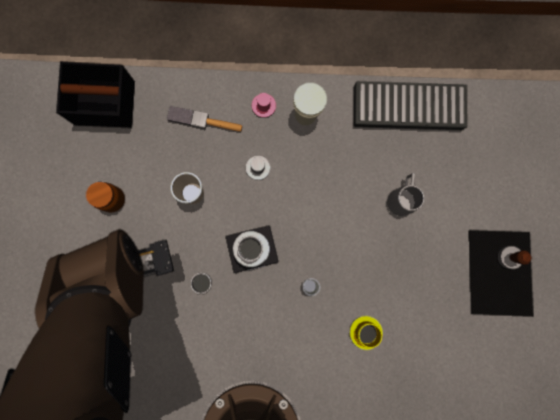

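```bash
python3 -m pendant '[[1,-2.3,15,0],[1,-2.3,30,0],[1,-2.3,45,0],[1,-2.3,55,0],[1,-2.3,57,0],[1,-2.3,57,0]]'
python3 -m pendant '[[0,0,0,0],[0,0,0,0],[0,0,0,0],[0,0,0,0],[0,0,0,0],[0,0,0,0],[0,0,0,0],[0,0,0,0]]' 1
python3 -m pendant '[[0,0,0,0],[0,0,0,0]]'
python3 -c "
from h import *
go((460,13.8,46))
for cam in ('top','scene'):
    p=shot(cam,cam+'9')
    for d in vision.regions_of(p,'press'): print(cam,d['confidence'],d['pixels'].sum(),fit(p,'press',d['pixels'],418,266,0))
"
```

```text
t: 19.38
eef_pos: [418.5, 265.4, 44.8]
tcp_rot: [-3.138, -0.003, -1.282]
ft_force: [0.1, 0.2, 0.3]
opening: 1.002
t: 20.38
eef_pos: [418.5, 265.4, 44.8]
tcp_rot: [-3.138, -0.003, -1.281]
ft_force: [-0.4, 0.1, -0.7]
opening: 0.216
t: 20.62
eef_pos: [418.5, 265.4, 44.7]
tcp_rot: [-3.138, -0.003, -1.281]
ft_force: [-0.5, -0.7, 0.5]
opening: 0.117
tcp [418.5 265.4  44.7] [-3.138e+00 -3.000e-03 -1.281e+00] op 0.117 F [-0.5 -0.7  0.5] t 20.625
(460, 13.8, 46) -> [253.   32.   -0.5]
scene 0.57 366 (array([414.85266113, 266.28149414]), np.float64(0.8067227005958557))
```

```bash
python3 -c "
import cv2
a=cv2.imread('pics/scene9.png')[160:290,370:540];cv2.imwrite('pics/s9c.png',cv2.resize(a,None,fx=4,fy=4,interpolation=2))"
```

```text
(no output)
```

View pics/s9c.png

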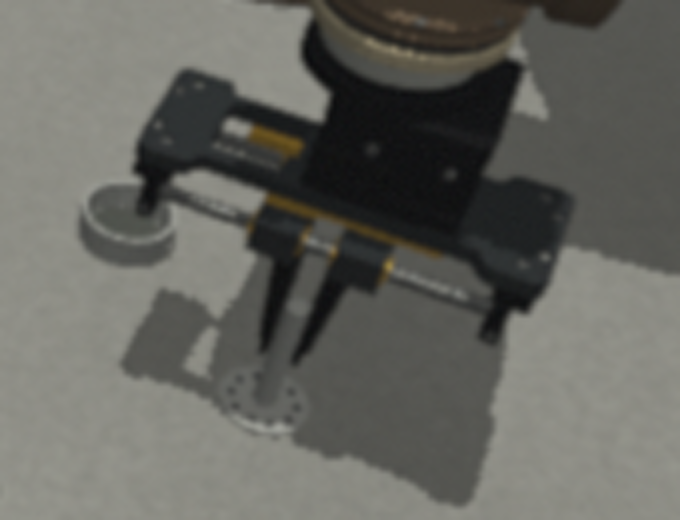

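The crop shows the fingers closed around the stem above the disc. Lift.

```bash
python3 -m pendant '[[0,0,0,0],[0,0,-15,0],[0,0,-45,0],[0,0,-85,0],[0,0,-125,0],[0,0,-160,0],[0,0,-168,0],[0,0,-168,0]]'
python3 -m pendant '[[0,0,0,0]]'
python3 -c "
from h import *
go((460,13.8,212))
for cam in ('top','scene'):
    p=shot(cam,cam+'10')
    z=env.state()['eef_pos'][2]-44.7
    for d in vision.regions_of(p,'press'): print(cam,d['confidence'],d['pixels'].sum(),fit(p,'press',d['pixels'],418,266,z))
import cv2
a=cv2.imread('pics/scene10.png')[100:260,370:560];cv2.imwrite('pics/s10c.png',cv2.resize(a,None,fx=3.6,fy=3.6,interpolation=2))
"
```

```text
t: 21.82
eef_pos: [417.5, 265.7, 212.9]
tcp_rot: [-3.137, -0.003, -1.281]
ft_force: [0.8, 0.4, -0.6]
opening: 0.117
t: 21.95
eef_pos: [417.0, 265.4, 211.9]
tcp_rot: [-3.139, -0.004, -1.282]
ft_force: [0.2, 0.5, -0.5]
opening: 0.12
tcp [417.  265.4 211.9] [-3.139 -0.004 -1.282] op 0.12 F [ 0.2  0.5 -0.5] t 21.95
(460, 13.8, 212) -> [253.5  30.6   0.7]
scene 0.62 571 (array([414.6165781 , 266.09568977]), np.float64(0.9021530151367188))
```

View pics/s10c.png

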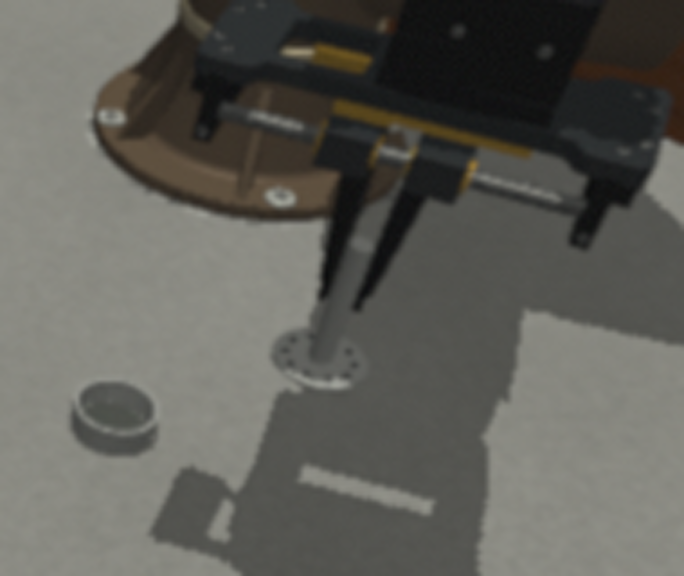

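Press hangs straight in the fingers, with the same camera bias relative to TCP as the filter, so it is centred. Carry it over.

```bash
python3 -m pendant '[[30,4,0,0],[70,9,0,0],[110,14,0,0],[150,18,0,0],[190,23,0,0],[225,28,0,0],[245,30,0,0],[253.5,30.6,2,0]]'
python3 -m pendant '[[0,0,0,0],[0,0,0,0]]'
python3 -c "
from h import *
for cam in ('top','scene'):
    p=shot(cam,cam+'11')
    z=env.state()['eef_pos'][2]-44.7
    for d in vision.regions_of(p,'press'): print(cam,d['confidence'],d['pixels'].sum(),fit(p,'press',d['pixels'],460,14,z))
    for d in vision.regions_of(p,'filter'): print(cam,d['confidence'],d['pixels'].sum(),fit(p,'filter',d['pixels'],460,14,86))
import cv2
a=cv2.imread('pics/scene11.png')[80:240,270:460];cv2.imwrite('pics/s11c.png',cv2.resize(a,None,fx=3.6,fy=3.6,interpolation=2))
go((460,13.8,150),(460,13.8,144.7))
"
```

```text
t: 23.15
eef_pos: [460.4, 13.0, 210.6]
tcp_rot: [-3.139, -0.003, -1.283]
ft_force: [0.6, -0.3, -0.6]
opening: 0.118
t: 23.4
eef_pos: [460.3, 13.6, 210.5]
tcp_rot: [-3.139, -0.003, -1.282]
ft_force: [0.4, 0.2, -0.6]
opening: 0.12
top 0.65 858 (array([460.,  14.]), np.float64(0.0))
scene 0.66 367 (array([457.90626526,  13.00320435]), np.float64(0.8034512996673584))
scene 0.77 501 (array([460.,  14.]), np.float64(0.0))
scene 0.7 1047 (array([458.0283922 ,  15.12495154]), np.float64(0.9498425126075745))
tcp [460.4  13.3 210.7] [-3.139e+00 -3.000e-03 -1.282e+00] op 0.121 F [-0.2  0.8 -0.4] t 23.7
(460, 13.8, 150) -> [-0.8  0.4 60.7]
(460, 13.8, 144.7) -> [-0.8  0.4 66. ]
```

View pics/s11c.png

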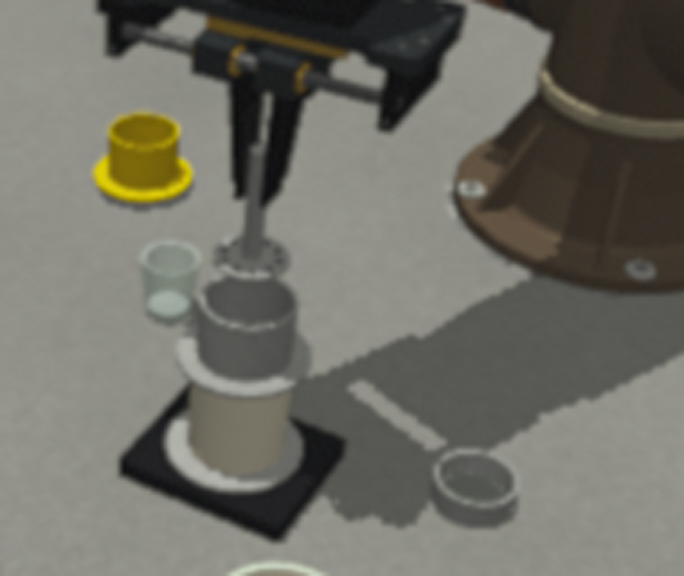

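The press disc (252,257 in crop) is in line with the filter axis (247,300). Lower it.

```bash
python3 -m pendant '[[-0.8,0.3,8,0],[-0.8,0.3,16,0],[-0.8,0.3,22,0],[-0.8,0.3,28,0],[-0.8,0.3,33,0],[-0.8,0.3,38,0],[-0.8,0.3,38,0]]'
```

```text
t: 24.58
eef_pos: [459.9, 13.9, 172.4]
tcp_rot: [-3.14, -0.003, -1.282]
ft_force: [-0.1, -0.8, -1.2]
opening: 0.12
```

```bash
python3 -m pendant '[[0,0,6,0],[0,0,12,0],[0,0,18,0],[0,0,23,0],[0,0,25,0],[0,0,25,0]]'
```

```text
t: 25.32
eef_pos: [459.9, 13.9, 147.3]
tcp_rot: [-3.14, -0.003, -1.282]
ft_force: [-0.4, 0.3, -0.5]
opening: 0.122
```

```bash
python3 -m pendant '[[0,0,1,0],[0,0,2,0],[0,0,2.5,0],[0,0,2.5,0]]'
python3 -m pendant '[[0,0,0.8,0],[0,0,0.8,0]]'
```

```text
t: 25.82
eef_pos: [460.0, 13.8, 144.8]
tcp_rot: [-3.14, -0.003, -1.282]
ft_force: [0.4, 0.5, -0.6]
opening: 0.121
t: 26.08
eef_pos: [460.1, 13.8, 144.6]
tcp_rot: [-3.139, -0.004, -1.282]
ft_force: [-2.6, 0.2, 8.9]
opening: 0.121
```

```bash
python3 -m pendant '[[0,0,0,0],[0,0,0,0],[0,0,0,0],[0,0,0,0],[0,0,0,0],[0,0,0,0]]' 0
python3 -m pendant '[[0,0,-20,0],[0,0,-50,0],[0,0,-80,0],[0,0,-80,0],[0,0,-80,0]]'
python3 -c "
from h import *
for cam in ('top','scene'):
    p=shot(cam,cam+'12')
    for d in vision.regions_of(p,'filter'): print(cam,d['confidence'],d['pixels'].sum(),fit(p,'filter',d['pixels'],460,14,86))
    for d in vision.regions_of(p,'lid'): print(cam,d['confidence'],d['pixels'].sum(),fit(p,'lid',d['pixels'],676,5.6,0))
import cv2
a=cv2.imread('pics/scene12.png')[80:240,270:460];cv2.imwrite('pics/s12c.png',cv2.resize(a,None,fx=3.6,fy=3.6,interpolation=2))
go((677.5,5,225),(677.5,5,75))
"
```

```text
t: 26.82
eef_pos: [460.2, 13.8, 144.6]
tcp_rot: [-3.139, -0.003, -1.282]
ft_force: [-0.5, 0.6, 0.5]
opening: 0.692
t: 27.45
eef_pos: [459.5, 14.1, 224.0]
tcp_rot: [-3.14, -0.003, -1.282]
ft_force: [0.0, -1.1, -0.4]
opening: 1.001
top 0.82 481 (array([677.65748715,   4.44789896]), np.float64(0.9582225680351257))
top 0.65 464 (array([676. ,   5.6]), np.float64(0.0))
scene 0.91 912 (array([457.78121686,  15.13114893]), np.float64(0.8666507601737976))
scene 0.87 474 (array([460.,  14.]), np.float64(0.0))
scene 0.79 689 (array([675.36395843,   6.34542624]), np.float64(0.931037425994873))
scene 0.73 886 (array([676. ,   5.6]), np.float64(0.0))
tcp [459.7  14.  224.1] [-3.140e+00 -3.000e-03 -1.282e+00] op 1.002 F [ 0.5 -0.1  0.8] t 27.75
(677.5, 5, 225) -> [  70.6 -206.2   -0.4]
(677.5, 5, 75) -> [  70.2 -205.9  149.6]
```

View pics/s12c.png

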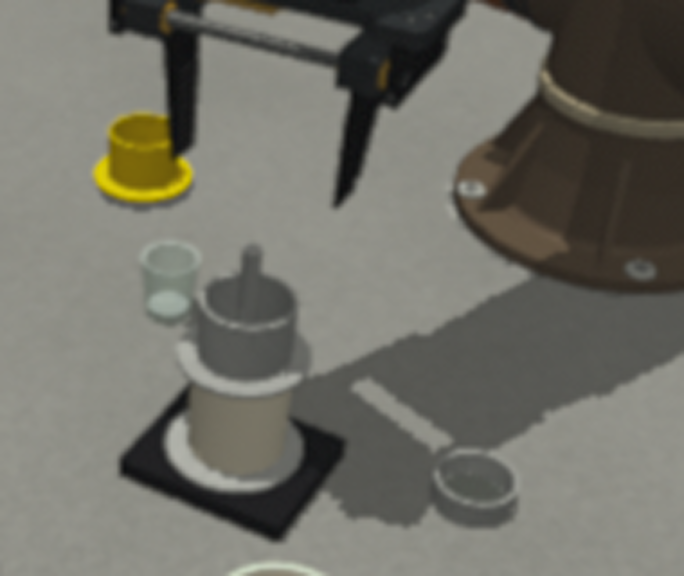

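Press stands upright in the filter (stem top 252,255). Now the lid.

```bash
python3 -m pendant '[[17,-50,0,0],[34,-100,0,0],[52,-150,0,0],[66,-195,20,0],[70.3,-206,60,0],[70.3,-206,110,0],[70.3,-206,145,0],[70.3,-206,145,0]]'
python3 -m pendant '[[0,0,0,0]]'
python3 -c "
from h import *
p=shot('scene','scene13')
a=cv2.imread('pics/scene13.png')[150:310,180:370];cv2.imwrite('pics/s13c.png',cv2.resize(a,None,fx=3.6,fy=3.6,interpolation=2))
go((677.5,4.5,13.5))
"
```

```text
t: 28.75
eef_pos: [676.2, 5.0, 76.7]
tcp_rot: [3.138, -0.001, -1.282]
ft_force: [-0.6, 0.1, 1.3]
opening: 1.0
t: 28.88
eef_pos: [676.9, 4.9, 78.1]
tcp_rot: [3.14, -0.002, -1.282]
ft_force: [-0.8, -0.1, 0.4]
opening: 1.0
tcp [676.8   4.9  78.1] [ 3.140e+00 -2.000e-03 -1.282e+00] op 1.0 F [ 0.1 -0.  -0.3] t 28.925
(677.5, 4.5, 13.5) -> [ 0.5 -0.7 64.6]
```

View pics/s13c.png

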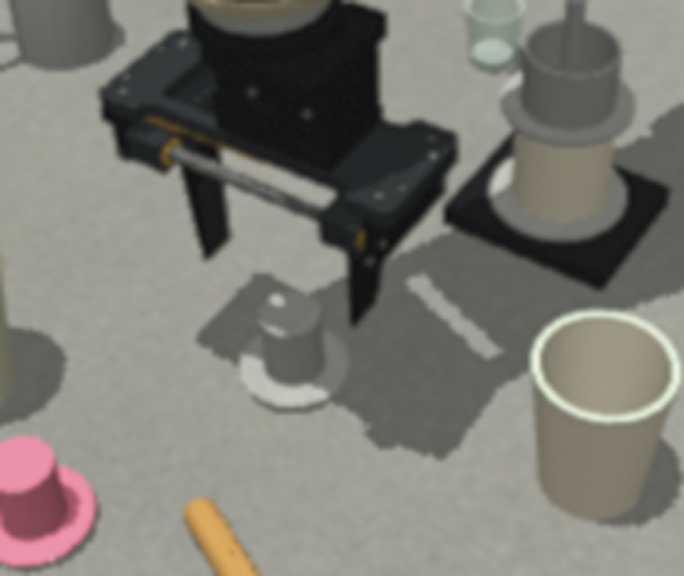

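Fingers straddle the steel lid (290,340 in crop).

```bash
python3 -m pendant '[[0.5,-0.7,20,0],[0.5,-0.7,40,0],[0.5,-0.7,55,0],[0.5,-0.7,61,0],[0.5,-0.7,63,0],[0.5,-0.7,63,0]]'
python3 -m pendant '[[0,0,0,0],[0,0,0,0],[0,0,0,0],[0,0,0,0],[0,0,0,0],[0,0,0,0],[0,0,0,0],[0,0,0,0]]' 1
python3 -m pendant '[[0,0,-15,0],[0,0,-50,0],[0,0,-90,0],[0,0,-135,0],[0,0,-175,0],[0,0,-200,0],[0,0,-200,0]]'
python3 -m pendant '[[0,0,0,0]]'
python3 -c "
from h import *
for cam in ('top','scene'):
    p=shot(cam,cam+'14')
    z=env.state()['eef_pos'][2]-15
    for d in vision.regions_of(p,'lid'): print(cam,d['confidence'],d['pixels'].sum(),fit(p,'lid',d['pixels'],677.5,4.5,z))
a=cv2.imread('pics/scene14.png')[100:260,180:370];cv2.imwrite('pics/s14c.png',cv2.resize(a,None,fx=3.6,fy=3.6,interpolation=2))
go((460,13.8,215))
"
```

```text
t: 29.68
eef_pos: [677.6, 4.5, 15.3]
tcp_rot: [3.14, -0.002, -1.282]
ft_force: [0.8, 0.5, -0.1]
opening: 1.001
t: 30.68
eef_pos: [677.6, 4.5, 15.3]
tcp_rot: [3.14, -0.002, -1.282]
ft_force: [0.5, 0.2, 0.8]
opening: 0.374
t: 31.55
eef_pos: [678.4, 4.9, 218.0]
tcp_rot: [-3.139, -0.003, -1.282]
ft_force: [-1.2, -1.1, -1.7]
opening: 0.372
t: 31.68
eef_pos: [677.8, 5.0, 217.1]
tcp_rot: [-3.141, -0.003, -1.282]
ft_force: [0.3, 0.0, -1.6]
opening: 0.373
scene 0.8 773 (array([677.36797333,   7.16588974]), np.float64(0.7662844657897949))
scene 0.75 870 (array([677.5,   4.5]), np.float64(0.0))
tcp [678.1   4.9 217. ] [-3.141e+00 -3.000e-03 -1.282e+00] op 0.37 F [ 0.3 -0.8 -0.9] t 31.875
(460, 13.8, 215) -> [-70.6 206.6   1.6]
```

View pics/s14c.png

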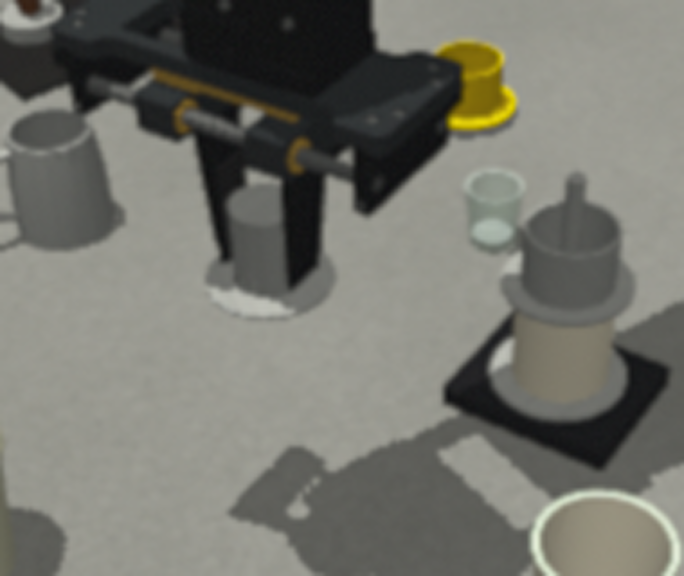

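Lid held level at (265,250 in crop), bottom about 202 mm up (stem top 175). Carry over.

```bash
python3 -m pendant '[[-14,40,0,0],[-29,85,0,0],[-44,130,0,0],[-58,170,0,0],[-67,196,0,0],[-70.6,206.5,0,0],[-70.6,206.5,0,0]]'
python3 -m pendant '[[0,0,0,0],[0,0,0,0]]'
python3 -c "
from h import *
for cam in ('top','scene'):
    p=shot(cam,cam+'15')
    z=env.state()['eef_pos'][2]-15.3
    for d in vision.regions_of(p,'lid'): print(cam,d['confidence'],d['pixels'].sum(),fit(p,'lid',d['pixels'],460,14,z))
    for d in vision.regions_of(p,'filter'): print(cam,d['confidence'],d['pixels'].sum(),fit(p,'filter',d['pixels'],460,14,86))
a=cv2.imread('pics/scene15.png')[80:240,270:460];cv2.imwrite('pics/s15c.png',cv2.resize(a,None,fx=3.6,fy=3.6,interpolation=2))
go((460.1,13.8,155),(460.1,13.8,147.3))
"
```

```text
t: 32.75
eef_pos: [460.4, 13.8, 216.7]
tcp_rot: [-3.14, -0.003, -1.282]
ft_force: [0.0, -0.7, -0.7]
opening: 0.372
t: 33.0
eef_pos: [461.1, 13.8, 216.5]
tcp_rot: [-3.141, -0.003, -1.282]
ft_force: [0.0, 0.6, 0.2]
opening: 0.375
top 0.68 466 (array([460.,  14.]), np.float64(0.0))
top 0.69 864 (array([460.,  14.]), np.float64(0.0))
scene 0.66 886 (array([460.,  14.]), np.float64(0.0))
scene 0.64 616 (array([460.24748177,  14.76837853]), np.float64(0.8105115294456482))
scene 0.91 518 (array([460.,  14.]), np.float64(0.0))
scene 0.88 927 (array([457.13775826,  14.05442142]), np.float64(0.8767990469932556))
tcp [460.5  13.8 216.6] [-3.141e+00 -3.000e-03 -1.282e+00] op 0.373 F [-0.6  0.1 -0.8] t 33.3
(460.1, 13.8, 155) -> [-0.3  0.4 61.6]
(460.1, 13.8, 147.3) -> [-0.3  0.4 69.3]
```

View pics/s15c.png

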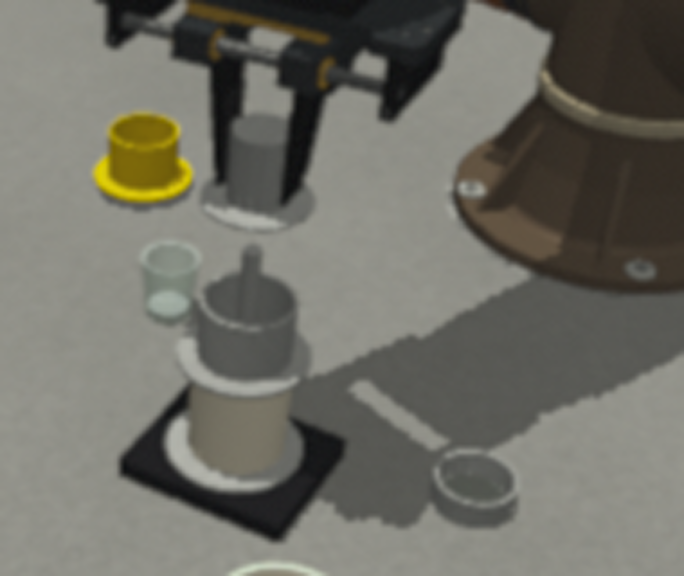

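```bash
python3 -c "
from h import *
p=vision.read_camera('scene'); s=env.state()['eef_pos']
b=np.array([-2.3,1.2]); S=6
im=cv2.resize(p['pixels'][:,:,::-1][90:200,300:410],None,fx=S,fy=S,interpolation=2)
def circ(x,y,z,r,c):
    pts=[proj(p,(x+r*np.cos(t),y+r*np.sin(t),z)) for t in A]
    cv2.polylines(im,[((np.array(pts)-[300,90]+.5)*S).astype(np.int32)],True,c,1)
x,y=s[:2]+b; z=s[2]-15.3
circ(x,y,z+9,33,(0,0,255));circ(x,y,z+52,18,(0,0,255));circ(x,y,z+6,33,(0,0,255))
circ(457.8,15,138,30,(0,255,0));circ(457.8,15,97,42,(0,255,0));circ(457.8,15,175,6,(0,255,0))
cv2.imwrite('pics/ov.png',im)"
```

```text
(no output)
```

View pics/ov.png

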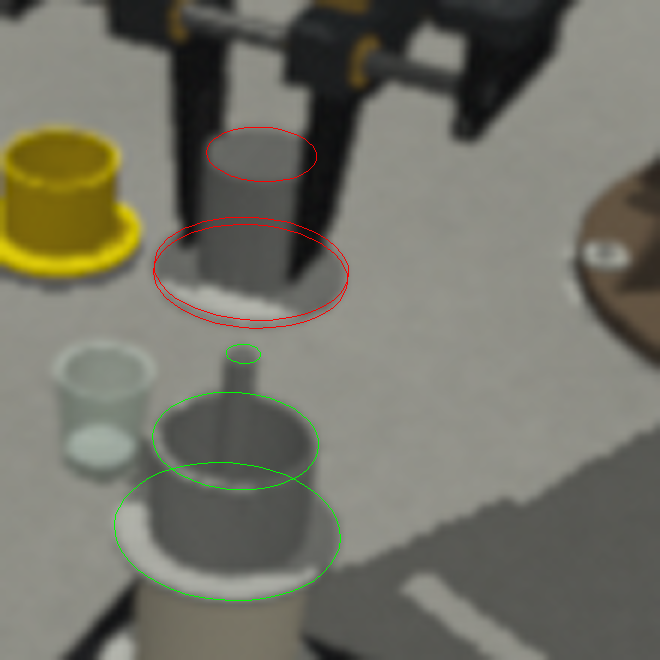

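The overlay shows lid and filter both within about 2 mm of the predicted axis, so clearance (4 mm) suffices. Lower.

```bash
python3 -m pendant '[[-0.3,0.4,10,0],[-0.3,0.4,20,0],[-0.3,0.4,30,0],[-0.3,0.4,40,0],[-0.3,0.4,50,0],[-0.3,0.4,56,0],[-0.3,0.4,56,0]]'
```

```text
t: 34.22
eef_pos: [460.0, 13.9, 160.3]
tcp_rot: [-3.141, -0.003, -1.282]
ft_force: [-0.3, -0.0, -0.4]
opening: 0.37
```

```bash
python3 -m pendant '[[0,0,3,0],[0,0,6,0],[0,0,9,0],[0,0,11,0],[0,0,12,0],[0,0,12,0]]'
```

```text
t: 34.98
eef_pos: [460.0, 13.8, 148.2]
tcp_rot: [-3.141, -0.003, -1.282]
ft_force: [-0.4, -0.1, -1.1]
opening: 0.372
```

```bash
python3 -m pendant '[[0,0,0.6,0],[0,0,1.2,0],[0,0,1.2,0]]'
```

```text
t: 35.35
eef_pos: [460.1, 13.8, 147.2]
tcp_rot: [-3.141, -0.003, -1.282]
ft_force: [-0.0, 0.9, 1.9]
opening: 0.373
```

Contact at the expected 147.2. Release and rise.

```bash
python3 -m pendant '[[0,0,0,0],[0,0,0,0],[0,0,0,0],[0,0,0,0],[0,0,0,0],[0,0,0,0]]' 0
python3 -m pendant '[[0,0,-20,0],[0,0,-50,0],[0,0,-90,0],[0,0,-120,0],[0,0,-120,0],[0,0,-120,0]]'
python3 -c "
from h import *
for cam in ('top','scene'):
    p=shot(cam,cam+'16')
    for q,z,x,y in (('lid',132,460,14),('filter',86,460,14),('cup',22,460,14),('tall_cup',0,603,176),('milk_jug',0,598,-376)):
      for d in vision.regions_of(p,q): 
        r=fit(p,q,d['pixels'],x,y,z)
        if r[1]>.3: print(cam,q,d['confidence'],d['pixels'].sum(),r)
a=cv2.imread('pics/scene16.png')[80:240,270:460];cv2.imwrite('pics/s16c.png',cv2.resize(a,None,fx=3.6,fy=3.6,interpolation=2))
go()
"
```

```text
t: 36.1
eef_pos: [460.1, 13.9, 147.2]
tcp_rot: [-3.141, -0.003, -1.282]
ft_force: [-1.1, -0.1, 0.0]
opening: 0.943
t: 36.85
eef_pos: [459.5, 14.2, 266.4]
tcp_rot: [3.141, -0.002, -1.282]
ft_force: [0.2, 0.3, -1.0]
opening: 1.0
top tall_cup 0.93 834 (array([603.57757568, 176.65133667]), np.float64(0.958281934261322))
top milk_jug 0.8 1005 (array([ 597.24923706, -376.36573792]), np.float64(0.809660792350769))
scene lid 0.73 677 (array([457.53258038,  14.73404455]), np.float64(0.9527481198310852))
scene filter 0.62 605 (array([457.83199748,  15.12700407]), np.float64(0.5801008939743042))
scene cup 0.83 559 (array([459.9009285 ,  17.24781227]), np.float64(0.5207749605178833))
scene tall_cup 0.66 1936 (array([601.33863831, 176.77948761]), np.float64(0.9743148684501648))
scene milk_jug 0.59 1046 (array([ 598., -376.]), np.float64(0.8214738965034485))
tcp [459.9  14.1 267.1] [-3.141e+00 -3.000e-03 -1.282e+00] op 0.999 F [ 0.   0.1 -0.5] t 37.45
```

View pics/s16c.png

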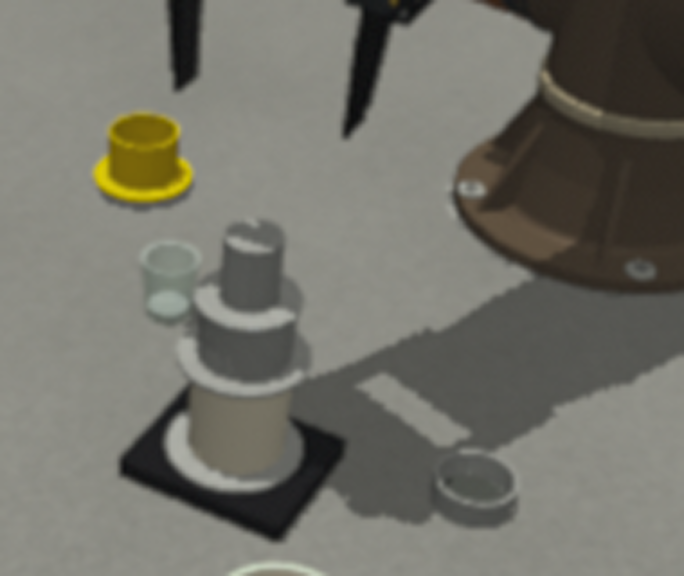

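The lid sits flat on the filter's rim (248,295 in crop). Its fit at seated height lines up with the filter's within 0.5 mm, and the robot is clear. Handing in.

```bash
python3 -c "
from h import *
print(job.job_done())"
```

```text
the job is handed in; nothing more can be done
None
```

I built the stack in the required order (cup on the pan, filter, press, then lid) and handed it in at about 37 s; no verdict was reported. Filter, press and lid touched down at the tool heights expected for seating; the cup touched within about 0.5 mm of its height.

- **Seating:** The last scene picture shows the stack upright. The lid fitted at its seated height within about 0.5 mm of the filter's axis (overlap 0.95). The press was seen upright in the filter before the lid hid it.
- **Bystanders:** The tall cup and milk jug fitted within about 3 mm of where they started.
- **Robot:** It ended clear of everything, with the gripper open.
- **Weak or failed checks:** The two cameras disagreed by a steady 2–3 mm, which I took as calibration bias. After the lid went on, the top camera gave no usable fit of the stack because the arm blocked it. The last cup and filter fits were poor (overlap 0.52 and 0.58) because the parts above hide them. While the lid was in the air, its fit was about 2–3 mm off the filter's. I put that down to the fingers hiding part of it, and it was gone once the lid was seated.

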